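Set the bulb nest's gap with its knurled wheel

ROBOT

A 7-joint arm with a two-finger parallel gripper is mounted at the origin on the work surface. World frame = base frame: x ahead of the robot, y to its left, z up, the work surface at z = 0. Lengths are in mm, angles in rad, forces in N, time in s.
With the tool pointing down it reaches from about 425 to 875 mm from the base axis. Payload 9.9 kg.
Tool frame: the origin (TCP) lies midway between the tips of the shut fingers; the grasp point (between the pads) lies 19 mm behind it (bot.hold_point_z is the distance from the TCP to the grasp point, in mm); z points along the fingers, y is the direction in which the jaws open and shut (so a half turn about z gives the same grasp; the last joint's range is limited). The gripper opens to 85 mm and grips with 20 to 120 N. Pads are 22 mm wide; open, the fingers measure 114 mm over their backs; the gripper's body (76 mm by 85 mm) begins 54 mm behind the grasp point. The pads swing forward as they close: fully open they stand 13 mm farther back than shut.
Start: joints at [-1.356, 0.576, 0.025, 1.437, -0.015, 1.129, -0.057], TCP at [198.695, 645.096, 231.289] pointing down, gripper open.
Joint ranges: [-2.76, 2.76], [-0.34, 2.15], [-1.52, 1.57], [0.19, 2.46], [-1.09, 4.23], [0.17, 1.99], [-2.82, 2.82]. Speed limits (rad/s): [2.22, 2.22, 3.01, 3.01, 3.14, 3.14, 3.14].

INTERFACE

Orientations are given as [roll, pitch, yaw] about the fixed x, y, z axes, in that order (R = Rz(yaw) Ry(pitch) Rx(roll)).
In Python, from rig import bot gives the robot as it stands.
- The arm moves only by the shell command python3 -m creep 'ROWS' [FORCE]. ROWS is JSON, a list of rows, each a list of 7 numbers: the shift along the world's x, y, z in cm, then the turn, a rotation vector about the world's x, y, z in rad, then the opening in per cent of the stroke, from 0 (shut) to 100 (fully open). In form: [[tx, ty, tz, ax, ay, az, gripper], ...]. A call has 1 to 5 rows; each row is the pose to reach, as a shift and turn from the pose measured when the call began; what a row does not reach only later rows make up. A row lasts 1/12 s, in which the tool goes at most 41.7 mm and 7.16 degrees, less where a joint would pass 70% of its speed; a pose out of reach is approached as far as the arm can. A call with a gripper value outside its range is refused whole. The fingers move at their own pace and stop on an object; FORCE is the grip in N (left out, the last holds). Time passes only in rows, so rows that repeat a pose let the fingers close. It gives the time, the measured TCP pose, the force and the opening at its end, in the units of the state.
- bot.state(): the state, without advancing time (a new reading comes with each control period).
- bot.get_image(name): name is "side" or "top" or "wrist"; returns a dict with "pixels" (400x640x3 uint8, blue, green, red), "fx", "fy", "cx", "cy" (pixels), "eye" and "rotation" of the camera in the world. Camera axes: x right, y up, looking along -z (the intrinsics and any distortion apply to the point x, -y, -z); pixel columns grow to the right and rows downward; lengths in mm; the calibration is good to about 2 mm. A picture is of the moment at which its call begins. There is no depth.
- bot.close_job(): hands the job in, once; it reports no verdict.
Trained networks look in a picture, given as the dict that the camera call returned (one of the last four; its "shot" number tells which), for a name from the list of things; names that differ only in an ending like _2 or _b are one class to them, and where a whole thing is asked for, a point or a joint stands for the part that bears it (a point fixed in the world has none). Each returns a list of dicts, best first, with "score" (0 to 1); they miss things now and then, are a little off and sometimes report something else, mostly with a low value. They report only what shows in the picture. A call takes as long as a camera call.
- bot.recognise(name, picture): "box" ([left, top, width, height] in pixels, round what is visible of it).
- bot.spot_point(name, picture): "at" ([row, column] in pixels: a listed point, or the origin of a listed thing).
The state is a dict: "time_s": time; "q": joint angles; "joint_velocities": joint speeds; "tau": joint torques, N m; "tool_pos": TCP position; "eef_rot": TCP orientation; "contact_force": force on the tool from outside, world axes, zero at the start; "torque": the same for the moment, N m; "width": opening from 0.0 (shut) to 1.0 (fully open).
Only numpy, scipy, OpenCV 4.12 (cv2) and the standard library are available. Lean on these libraries where they do the work, as an engineer would, in place of code of your own. Each camera call takes 0.05 s, during which the arm holds its last target.

TASK

The nest is being set up for the next size of bulb: roll its knurled wheel under a fingertip, pressing only lightly, until the sliding jaw has closed far enough that its little pointer stands within the notch of the gauge rider; if you go past, roll it back. Move the jaw only with the wheel: do not push the jaw by hand or shift the rider, and do not move or pick up anything else on the table. Finish with the hand clear.

Things in the scene. Friction and masses are not known exactly. Their poses are not given: they have to be found in the camera images.
- nest: Adjustable bulb nest, bolted down: base plate 100 (x) by 280 (y) by 12 mm, origin centre of its underside, z up. In its frame: jaw slides along y; wheel axle along x at y -85, z 66; cheeks beside the wheel (x -23.5 to 23.5 overall, y -113 to -57) end at z 90; fixed green jaw 76 wide, 24 thick at y 112, top z 70; gauge rail on the +x edge, y -17 to 118, top z 40.
- wheel: Knurled dark steel wheel, radius 36, width 30 mm, axle level along the nest's x; origin at its centre. Its top stands 12 mm above the cheeks; the carriage with wheel and jaw is sprung and gives downwards (2 N, then 1 N per mm, stop at 8 mm). It stays where left (1 N at the rim turns it). Through a pinion 36 mm of rim travel moves the jaw 8 mm. Rolling its top towards the nest's +y moves the jaw to +y, closing the gap; to -y opens it.
- wheel_top (a point): The highest point of the wheel's rim, in the middle of its width, 102 mm above the table (not pressed). Fixed to the nest (does not turn with the wheel).
- jaw: Sliding green jaw, 76 wide, 24 thick (y), U notch, top 70 mm above the table, between wheel and fixed jaw. Its steel rack (6 mm wide, top 80 mm up) runs back 110 mm past the wheel's +x side. Origin: under its middle, at table height. Slides 56 mm along the nest's y, starting 0 to 12 mm from its open end. Not to be touched.
- jaw_pointer (a point): Tip of the jaw's pointer, a steel fin 3 mm thick (along the nest's y) that sticks out 16 mm from the jaw's +x side, 62 mm above the table.
- gauge_notch (a point): Middle of the 10 mm wide (along the nest's y) notch in the top of the gauge rider, a black clip 28 mm long on the gauge rail, top 64 mm above the table: the wanted pointer position. It lies 14 to 40 mm towards +y from the pointer at the start. The rider is stiff; not to be touched.
- bulb_a: Loose clear bulb with brass cap, 107 mm long, 60 mm across, lying beyond the nest (+x side of it). Origin: under its middle, on the table.
- bulb_b: Another such bulb lying on the robot's right. Origin: under its middle, on the table.
- pen_a: Blue pen 130 mm long, 12 mm high, lying on the robot's side of the nest. Origin: under its middle.
- pen_b: Another such pen, at the far left. Origin: under its middle.
- puck: Flat black octagonal block, 90 mm across, 26 mm high, beyond the nest near the wheel end. Origin: centre of the underside.
- mug: Steel travel mug with black lid and handle, 82 mm across, 170 mm high, on the left. Origin: centre of the underside.
- card_holder: Green open card holder 90 by 70 mm, 53 mm high, at the far right. Origin: centre of the underside.

How it is judged:
By the outcome, as a careful person would: the job done as asked, in the order asked, and still so for the second after the job is handed in, with the robot touching nothing.
It also fails if it takes over 54 s, if anything falls off the work surface, if the arm or the gripper's body presses on something with over 40 N, if the wrist force passes 120 N, or if a joint passes its speed limit or range.

## Working session

There is one attempt and no reset: what is moved stays moved. The work goes in short steps, Python scripts to look and compute and a shell command to move; the robot and the scene stay as the last step left them, time stands still between calls to the robot, and variables do not carry over. Pictures are saved under pics/ and viewed, and the job is handed in when it is done.

```bash
ls; mkdir -p pics; cat > h.py <<'E'
import numpy as np,cv2
from rig import bot
def ray(p,rc):
    R=np.array(p['rotation']);e=np.array(p['eye'])
    d=R@np.array([(rc[1]-p['cx'])/p['fx'],-(rc[0]-p['cy'])/p['fy'],-1.0]);return e,d
def onz(p,rc,z):
    e,d=ray(p,rc);return e+d*(z-e[2])/d[2]
def proj(p,X):
    v=np.array(p['rotation']).T@(np.array(X,float)-np.array(p['eye']));return (p['cy']-p['fy']*v[1]/-v[2],p['cx']+p['fx']*v[0]/-v[2])
E
python3 - <<'E'
from h import *
print(bot.state())
for c in ["side","top"]:
    p=bot.get_image(c); cv2.imwrite(f"pics/{c}0.png",p['pixels'])
    print(c,{k:v for k,v in p.items() if k!='pixels'})
    for n,z in [("wheel_top",102),("jaw_pointer",62),("gauge_notch",64),("nest",0),("jaw",0),("mug",0),("puck",0)]:
        for r in bot.spot_point(n,p)[:2]: print(n,r,onz(p,r['at'],z).round(1))
E
```

```text
pics
{'time_s': 0.0, 'q': array([-1.35579244,  0.57654159,  0.02482545,  1.43792244, -0.01499188,
        1.12896634, -0.0565083 ]), 'joint_velocities': array([ 0.00110774,  0.00028945,  0.00015768,  0.0009194 , -0.00039699,
       -0.00197216,  0.00080618]), 'tau': array([-1.21749610e-03, -7.65769601e+01,  2.25009710e+00, -2.85984331e+01,
        1.53935904e-02,  1.22326717e-02,  4.27469661e-05]), 'tool_pos': array([198.55896428, 644.6646691 , 230.43075822]), 'eef_rot': array([-3.13994137e+00,  8.39524502e-05,  2.84283355e+00]), 'contact_force': array([-0.17778299,  0.36638867, -0.53958857]), 'torque': array([0.03291035, 0.02973364, 0.00821725]), 'width': 0.999074386511581}
side {'fx': 515.3681992687169, 'fy': 515.3681992687169, 'cx': 325.6558763492572, 'cy': 196.80836858940793, 'eye': array([ 382.39487696, 1023.78917555, 1027.76110707]), 'rotation': array([ 8.17959480e-01, -2.00759397e-03, -2.97319602e+00]), 'shot': 1}Traceback (most recent call last):
  File "<stdin>", line 7, in <module>
  File "h.py", line 7, in onz
    e,d=ray(p,rc);return e+d*(z-e[2])/d[2]
                                      ~^^^
IndexError: invalid index to scalar variable.
```

```bash
cat > h.py <<'E'
import numpy as np,cv2
from rig import bot
from scipy.spatial.transform import Rotation as Ro
def RR(p): return Ro.from_euler('xyz',p['rotation']).as_matrix()
def ray(p,rc):
    e=np.array(p['eye'])
    return e,RR(p)@np.array([(rc[1]-p['cx'])/p['fx'],-(rc[0]-p['cy'])/p['fy'],-1.0])
def onz(p,rc,z):
    e,d=ray(p,rc);return e+d*(z-e[2])/d[2]
def proj(p,X):
    v=RR(p).T@(np.array(X,float)-np.array(p['eye']));return np.array([p['cy']-p['fy']*v[1]/-v[2],p['cx']+p['fx']*v[0]/-v[2]])
E
python3 - <<'E'
from h import *
for c in ["side","top"]:
    p=bot.get_image(c); cv2.imwrite(f"pics/{c}0.png",p['pixels'])
    print(c,{k:v for k,v in p.items() if k!='pixels'})
    for n,z in [("wheel_top",102),("jaw_pointer",62),("gauge_notch",64),("nest",0),("jaw",0),("mug",0),("puck",0)]:
        for r in bot.spot_point(n,p)[:2]: print(n,r,onz(p,r['at'],z).round(1))
E
```

```text
side {'fx': 515.3681992687169, 'fy': 515.3681992687169, 'cx': 325.6558763492572, 'cy': 196.80836858940793, 'eye': array([ 382.39487696, 1023.78917555, 1027.76110707]), 'rotation': array([ 8.17959480e-01, -2.00759397e-03, -2.97319602e+00]), 'shot': 2}
wheel_top {'at': [145.9, 333.1], 'score': 0.58} [ 561.3 -170.   102. ]
jaw_pointer {'at': [175.9, 314.5], 'score': 0.89} [599.4 -73.7  62. ]
nest {'at': [190.2, 335.7], 'score': 0.79} [539.7 -91.2   0. ]
nest {'at': [330.7, 263.2], 'score': 0.64} [629.8 406.9   0. ]
jaw {'at': [194.5, 334.1], 'score': 0.83} [541.5 -72.    0. ]
puck {'at': [169.4, 288.5], 'score': 0.55} [ 698.2 -160.7    0. ]
top {'fx': 367.1898017941812, 'fy': 367.1898017941812, 'cx': 321.24296566398675, 'cy': 202.59347427361723, 'eye': array([ 319.01010981,   30.90809829, 1121.56052459]), 'rotation': array([ 0.22747342, -0.00508328, -1.55603055]), 'shot': 3}
wheel_top {'at': [201.9, 390.6], 'score': 0.7} [ 560.3 -168.7  102. ]
jaw_pointer {'at': [192.3, 351.3], 'score': 0.73} [597.3 -60.   62. ]
gauge_notch {'at': [263.2, 181.8], 'score': 0.2} [380.8 422.8  64. ]
nest {'at': [211.6, 356.8], 'score': 0.74} [551.6 -82.3   0. ]
mug {'at': [258.3, 177.4], 'score': 0.94} [398.9 461.3   0. ]
puck {'at': [168.3, 377.6], 'score': 0.94} [ 694.4 -150.     0. ]
```

```bash
ls pics
```

```text
side0.png
top0.png
```

View pics/side0.png

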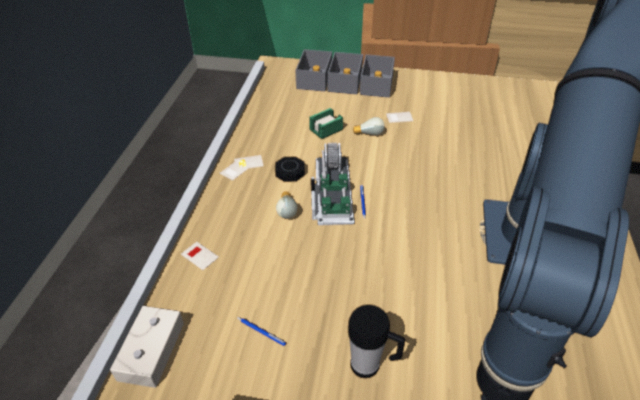

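View pics/top0.png

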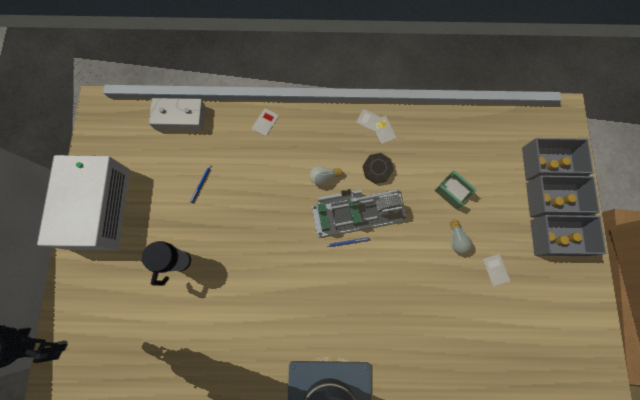

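```bash
python3 - <<'E'
import cv2
a=cv2.imread('pics/side0.png');cv2.imwrite('pics/side0z.png',cv2.resize(a[110:250,250:410],None,fx=4,fy=4,interpolation=cv2.INTER_CUBIC))
a=cv2.imread('pics/top0.png');cv2.imwrite('pics/top0z.png',cv2.resize(a[150:250,300:440],None,fx=5,fy=5,interpolation=cv2.INTER_CUBIC))
E
```

```text
(no output)
```

View pics/side0z.png

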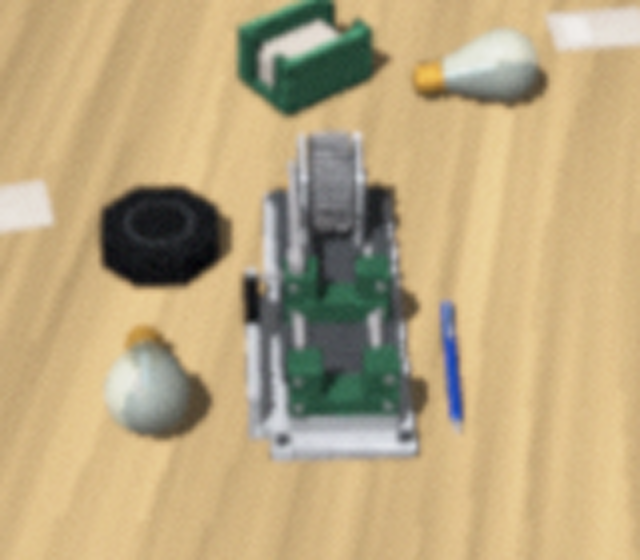

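View pics/top0z.png

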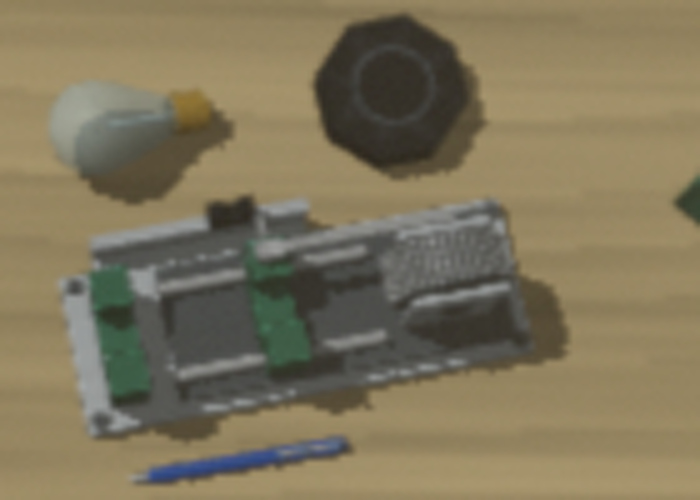

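```bash
python3 -m creep '[[4,-6,0,0,0,-0.1,0],[6,-10,0,0,0,-0.2,0],[8,-14,0,0,0,-0.3,0],[10,-18,0,0,0,-0.4,0],[12,-22,0,0,0,-0.5,0]]' 20; python3 - <<'E'
from h import *
a=np.array([[237,319.4],[206.6,312.6],[220,407]])
import pickle
p=bot.get_image('top')
for r in a: print(onz(p,r,12).round(1))
w=bot.get_image('wrist');print(w['eye'],w['rotation'],w['fx'],bot.state()['tool_pos'],bot.state()['eef_rot']); cv2.imwrite('pics/w1.png',w['pixels'])
E
```

```text
time_s: 1.32
tool_pos: [300.2, 461.2, 231.4]
eef_rot: [3.141, -0.0, 2.338]
contact_force: [1.1, -0.0, 0.1]
width: 0.3
[468.6  33.1  12. ]
[562.8  55.6  12. ]
[ 525.2 -235.1   12. ]
[251.21275959 513.82454965 373.7028957 ] [-3.22530296e-01  3.61375747e-04  7.49880611e-01] 360.1750645654386 [303.97057877 456.37905383 232.06204465] [-3.14135217  0.00337088  2.32991923]
```

View pics/w1.png

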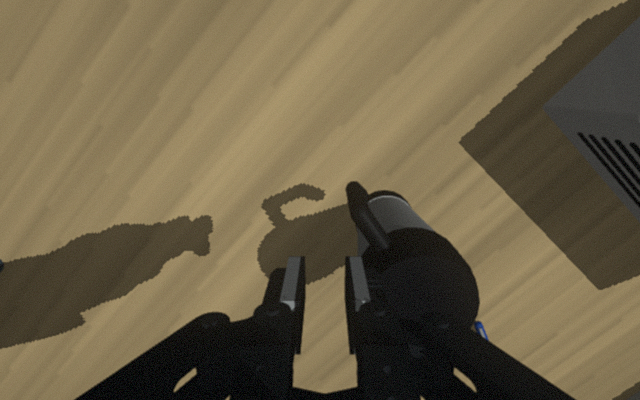

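```bash
python3 -m creep '[[2,-4,0,0,0,-0.1,0],[3,-8,0,0,0,-0.2,0],[4.5,-12,0,0,0,-0.3,0],[6,-16,0,0,0,-0.4,0],[8,-20,0,0,0,-0.5,0]]'; python3 -m creep '[[2,-4,0,0,0,0,0],[4,-8,0,0,0,0,0],[6,-12,0,0,0,0,0],[8,-16,0,0,0,0,0],[9.5,-19.5,0,0,0,0,0]]';python3 -m creep '[[2,-4,0,0,0,0,0],[4,-8,0,0,0,0,0],[6,-12,0,0,0,0,0],[7,-16,0,0,0,0,0],[8,-17,0,0,0,0,0]]'; python3 - <<'E'
from h import *
s=bot.state();print(s['tool_pos'],s['eef_rot'],s['q'])
w=bot.get_image('wrist');print(w['eye'],w['rotation']); cv2.imwrite('pics/w2.png',w['pixels'])
for n,z in [("wheel_top",102),("jaw_pointer",62),("gauge_notch",64),("nest",0),("jaw",0)]:
        for r in bot.spot_point(n,w)[:2]: print(n,r,onz(w,r['at'],z).round(1))
E
```

```text
time_s: 1.83
tool_pos: [377.3, 268.6, 232.4]
eef_rot: [-3.142, 0.003, 1.826]
contact_force: [1.5, -0.4, -0.1]
width: 0.004
time_s: 2.25
tool_pos: [469.1, 81.3, 232.7]
eef_rot: [3.141, 0.003, 1.827]
contact_force: [1.2, 0.7, -0.2]
width: 0.002
time_s: 2.67
tool_pos: [549.4, -94.3, 233.2]
eef_rot: [3.14, 0.005, 1.823]
contact_force: [0.0, 0.4, -0.8]
width: -0.004
[549.35780606 -94.31071536 233.19360472] [3.14039098 0.00506889 1.82321943] [-0.21909705  0.42847869  0.44685902  1.76398546 -0.21101736  0.99384511
  0.56009616]
[529.65512678 -14.06740659 375.0758352 ] [-0.32220047 -0.00207454  0.25173616]
jaw_pointer {'at': [157.2, 386.8], 'score': 0.85} [598.6 -59.9  62. ]
nest {'at': [152.0, 322.1], 'score': 0.58} [544.8 -80.6   0. ]
jaw {'at': [141.4, 323.1], 'score': 0.66} [543.1 -69.6   0. ]
```

View pics/w2.png

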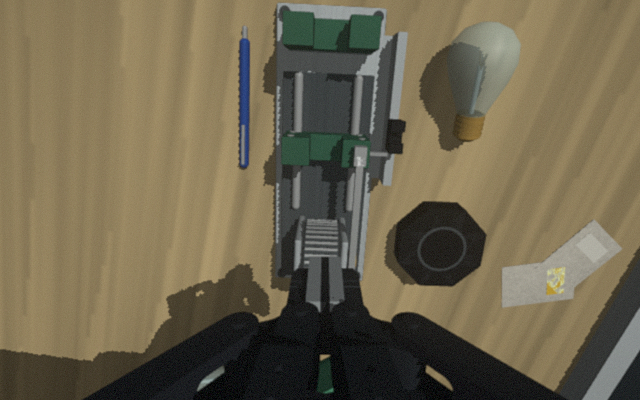

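```bash
python3 - <<'E'
import cv2
a=cv2.imread('pics/w2.png');cv2.imwrite('pics/w2z.png',cv2.resize(a[0:145,270:420],None,fx=4,fy=4,interpolation=cv2.INTER_CUBIC))
cv2.imwrite('pics/w2y.png',cv2.resize(a[120:270,270:420],None,fx=4,fy=4,interpolation=cv2.INTER_CUBIC))
E
```

```text
(no output)
```

View pics/w2z.png

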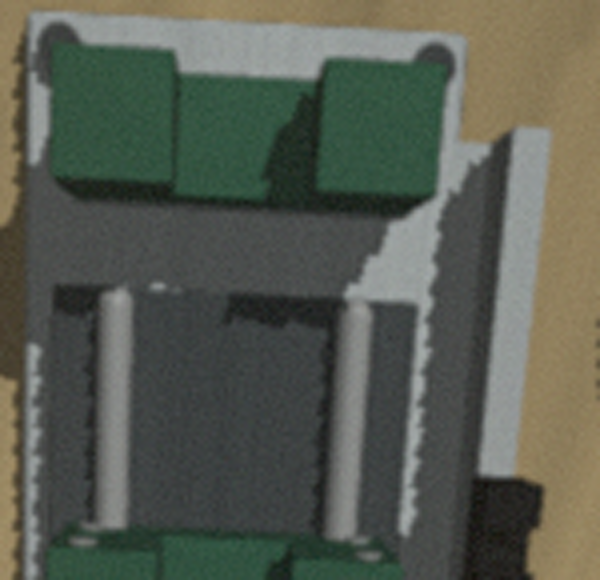

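View pics/w2y.png

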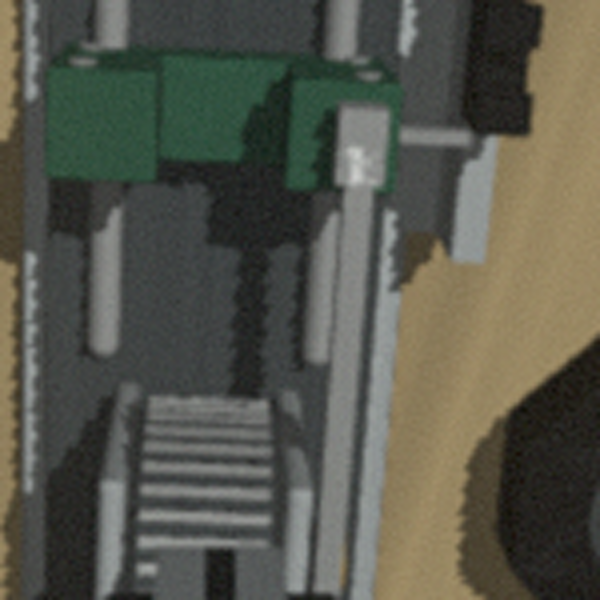

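```bash
cat > fit.py <<'E'
from h import *
from scipy.optimize import least_squares
def fit(w,pts):
    def tr(v,X): c,s=np.cos(v[2]),np.sin(v[2]);return [v[0]+c*X[0]-s*X[1],v[1]+s*X[0]+c*X[1],X[2]]
    def f(v):
        o=[]
        for X,rc in pts:
            X=[v[3] if a is None else a for a in X]
            o+=list(proj(w,tr(v,X))-rc)
        return np.array(o)
    r=least_squares(f,[544,-80,.22,60]);return r.x,f(r.x).reshape(-1,2),tr
E
python3 - <<'E'
from fit import *
import json
w=bot.get_image('wrist')
json.dump({k:np.array(w[k]).tolist() for k in ['fx','fy','cx','cy','eye','rotation']},open('w2.json','w'))
Z=lambda x,y,o:[y/4+o,x/4+270]
pts=[((-38,124,70),Z(50,45,0)),((-38,100,70),Z(50,178,0)),((38,124,70),Z(447,62,0)),((38,100,70),Z(437,193,0)),((-50,140,12),Z(28,15,0)),((50,140,12),Z(463,35,0)),((None,118,40),Z(550,128,0)),((None,-17,40),Z(487,263,120))]
v,res,tr=fit(w,pts);print(v,res.round(1).tolist())
print('wheeltop',tr(v,(0,-85,102)))
c,s=np.cos(v[2]),np.sin(v[2])
def inv(P): d=P[:2]-v[:2];return [c*d[0]+s*d[1],-s*d[0]+c*d[1]]
for n,z,zz in [('tip',62,(470,138)),('rider near',64,(533,133)),('n1',64,(527,95)),('n2',64,(527,45)),('far',64,(541,-2)),('wheel L',90,(105,595)),('wheel R',90,(310,490)),('jaw bl',70,(48,180)),('jaw br',70,(393,190))]:
    print(n,np.round(inv(onz(w,Z(*zz,120),z)),1))
a=w['pixels'];cv2.imwrite('pics/w3.png',cv2.resize(a[110:170,340:420],None,fx=9,fy=9,interpolation=cv2.INTER_CUBIC))
E
```

```text
[ 5.48530010e+02 -7.72593264e+01  2.16538863e-01  6.47242684e+01] [[-0.3, -0.4], [0.9, -0.5], [0.1, 0.4], [1.5, 0.1], [-0.8, -1.1], [-0.6, 1.4], [-0.6, 0.1], [-0.4, -0.0]]
wheeltop [np.float64(566.7923116413699), np.float64(-160.27431499954378), 102]
tip [53.7 16.6]
rider near [66.9 18.6]
n1 [64.7 26.8]
n2 [63.6 37.4]
far [65.5 47.3]
wheel L [-22.4 -83.3]
wheel R [ 21.4 -56.1]
jaw bl [-37.6   5.3]
jaw br [36.7  6.1]
```

View pics/w3.png

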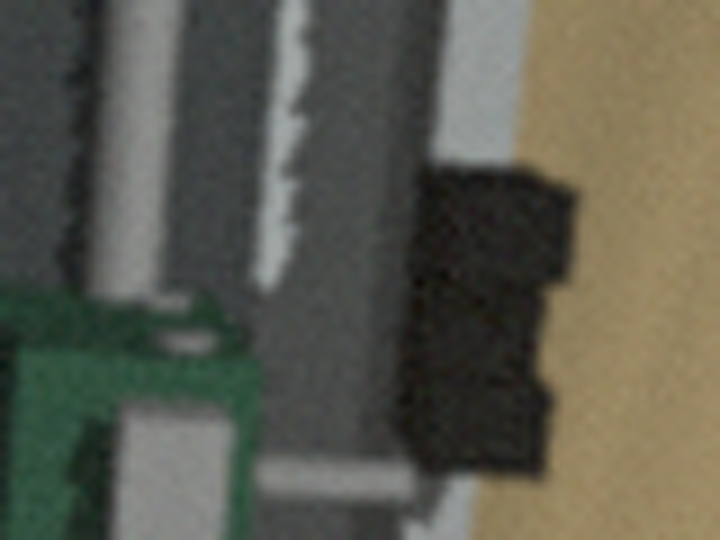

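```bash
python3 -m creep '[[1,-4,-3,0,0,-0.036,0],[2.1,-7.5,-6,0,0,-0.036,0],[2.1,-8.4,-9,0,0,-0.036,0],[2.1,-8.4,-11.5,0,0,-0.036,0],[2.1,-8.4,-12,0,0,-0.036,0]]'; python3 -m creep '[[0,0,0,0,0,0,0],[0,0,0,0,0,0,0]]'; python3 - <<'E'
from h import *
s=bot.state();print(s['tool_pos'],s['eef_rot'],s['contact_force'])
w=bot.get_image('wrist'); cv2.imwrite('pics/w4.png',w['pixels'])
w=bot.get_image('side'); cv2.imwrite('pics/s4.png',cv2.resize(w['pixels'][110:250,250:410],None,fx=4,fy=4,interpolation=cv2.INTER_CUBIC))
E
```

```text
time_s: 3.43
tool_pos: [567.4, -170.1, 108.6]
eef_rot: [-3.137, -0.001, 1.794]
contact_force: [-0.9, 1.2, -0.4]
width: -0.002
time_s: 3.6
tool_pos: [567.5, -168.3, 109.1]
eef_rot: [-3.136, -0.002, 1.796]
contact_force: [0.3, 0.4, 1.0]
width: -0.0
[ 567.53413479 -168.29716455  109.05334497] [-3.13626571e+00 -2.27188992e-03  1.79563753e+00] [0.29208991 0.38568749 0.98168708]
```

View pics/w4.png

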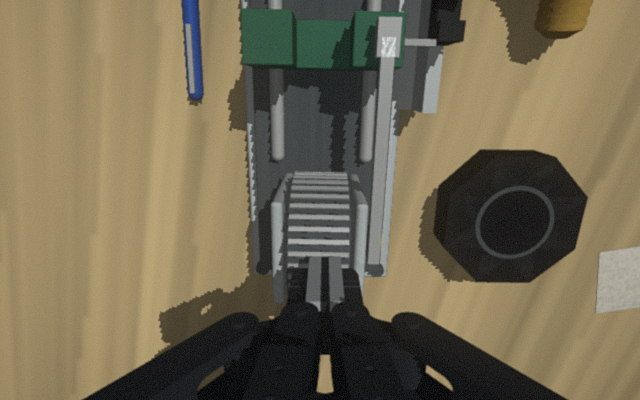

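View pics/s4.png

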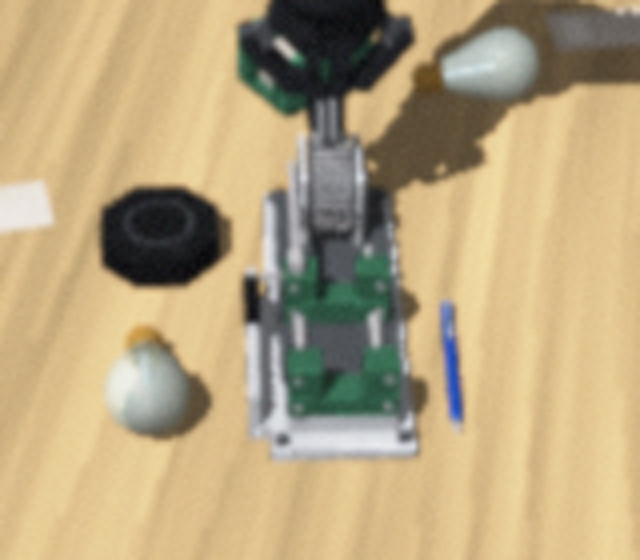

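```bash
python3 -m creep '[[0.3,-0.95,0,0,0,0,0],[0.3,-0.95,-0.4,0,0,0,0],[0.3,-0.95,-0.8,0,0,0,0],[0.3,-0.95,-0.8,0,0,0,0]]';python3 -m creep '[[0,0,-0.2,0,0,0,0],[0,0,-0.2,0,0,0,0]]';python3 -m creep '[[0,0,-0.2,0,0,0,0],[0,0,-0.2,0,0,0,0]]'
```

```text
time_s: 4.03
tool_pos: [571.5, -178.5, 102.1]
eef_rot: [-3.139, -0.001, 1.795]
contact_force: [0.3, -0.8, 1.2]
width: 0.001
time_s: 4.2
tool_pos: [571.6, -178.6, 100.0]
eef_rot: [-3.139, -0.001, 1.795]
contact_force: [0.3, -0.6, 3.8]
width: 0.003
time_s: 4.37
tool_pos: [571.7, -178.7, 98.1]
eef_rot: [-3.14, -0.0, 1.795]
contact_force: [-1.7, -0.2, 5.5]
width: -0.0
```

```bash
python3 -m creep '[[-0.15,0.7,0,0,0,0,0],[-0.3,1.4,0,0,0,0,0],[-0.46,2.1,0,0,0,0,0],[-0.61,2.8,0,0,0,0,0],[-0.77,3.5,0,0,0,0,0]]'; python3 -m creep '[[0,0.05,0,0,0,0,0],[0,0.05,1,0,0,0,0],[0,0.05,1.5,0,0,0,0]]'; python3 - <<'E'
from h import *
w=bot.get_image('wrist'); cv2.imwrite('pics/w5.png',w['pixels'])
s=bot.get_image('side')
for p in (w,s):
  for n,z in [("jaw_pointer",62),("gauge_notch",64)]:
    for r in bot.spot_point(n,p)[:1]: print(n,r,onz(p,r['at'],z).round(1))
E
```

```text
time_s: 4.78
tool_pos: [564.0, -143.3, 98.2]
eef_rot: [-3.14, -0.0, 1.795]
contact_force: [0.0, 0.2, 0.3]
width: -0.001
time_s: 5.03
tool_pos: [564.0, -143.0, 114.0]
eef_rot: [-3.14, -0.0, 1.795]
contact_force: [-0.5, -0.6, -0.5]
width: 0.001
jaw_pointer {'at': [85.8, 424.2], 'score': 0.9} [596.7 -51.7  62. ]
jaw_pointer {'at': [178.9, 316.0], 'score': 0.67} [592.8 -61.6  62. ]
```

View pics/w5.png

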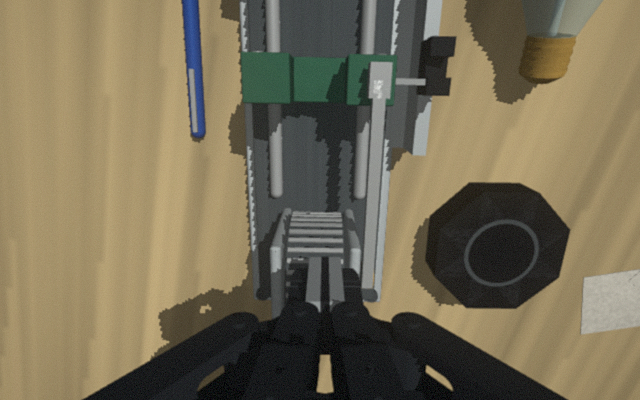

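```bash
cat > m.py <<'E'
from h import *
v=[548.53,-77.26,.2165]
c,s=np.cos(v[2]),np.sin(v[2])
def inv(P): d=P[:2]-np.array(v[:2]);return np.round([c*d[0]+s*d[1],-s*d[0]+c*d[1]],1)
def zoom(p,name,r0,c0,h=60,wd=80,f=9): cv2.imwrite(name,cv2.resize(p['pixels'][r0:r0+h,c0:c0+wd],None,fx=f,fy=f,interpolation=cv2.INTER_CUBIC))
E
python3 - <<'E'
from m import *
w=bot.get_image('wrist'); zoom(w,'pics/w6.png',30,390)
print(inv(onz(w,[85.8,424.2],62)))
for r in (82,):print(inv(onz(w,[82,424],62)))
E
```

```text
[52.2 14.6]
[52.  16.5]
```

View pics/w6.png

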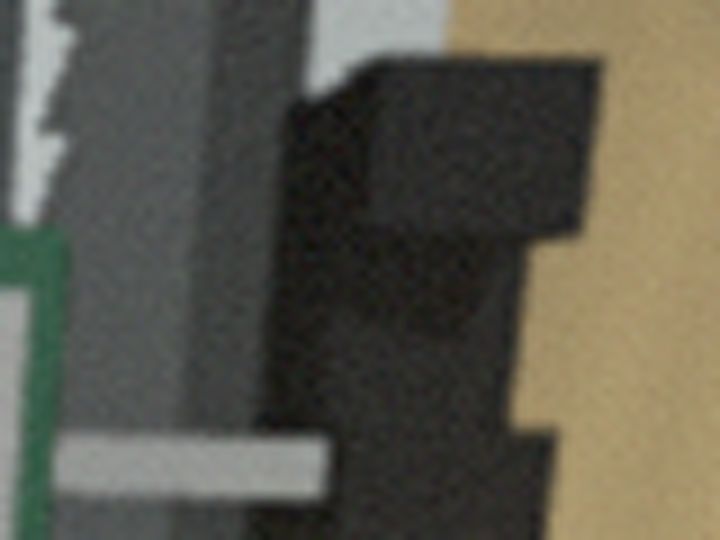

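```bash
python3 - <<'E'
from m import *
w=bot.get_image('wrist')
Z=lambda x,y:[y/9+30,x/9+390]
print('tip',inv(onz(w,Z(330,467),62)),'fin near/far',inv(onz(w,Z(330,500),62)),inv(onz(w,Z(330,435),62)))
for q in [(580,235),(365,232),(555,430),(510,430)]: print(q,inv(onz(w,Z(*q),64)))
for n in ['wheel','wheel_top']: pass
E
```

```text
tip [53.3 16.6] fin near/far [53.4 14.8] [53.1 18.3]
(580, 235) [65.3 28.7]
(365, 232) [53.5 28.8]
(555, 430) [65.1 18.6]
(510, 430) [62.6 18.6]
```

```bash
python3 -m creep '[[0.4,-2,0,0,0,0,0],[0.8,-4.1,0,0,0,0,0],[0.8,-4.1,-0.8,0,0,0,0],[0.8,-4.1,-1.6,0,0,0,0],[0.8,-4.1,-1.6,0,0,0,0]]'; python3 -m creep '[[0,0,0,0,0,0,0],[-0.17,0.8,0,0,0,0,0],[-0.34,1.55,0,0,0,0,0],[-0.5,2.3,0,0,0,0,0],[-0.67,3.0,0,0,0,0,0]]'; python3 -m creep '[[0,0.05,0,0,0,0,0]]'; python3 -m creep '[[0,0,1,0,0,0,0],[0,0,2,0,0,0,0],[0,0,2,0,0,0,0],[0,0,2,0,0,0,0]]'; python3 - <<'E'
from m import *
w=bot.get_image('wrist'); cv2.imwrite('pics/w7.png',w['pixels']);zoom(w,'pics/w7z.png',30,390)
for r in bot.spot_point('jaw_pointer',w)[:1]: print(r)
E
```

```text
time_s: 5.85
tool_pos: [571.7, -184.0, 95.8]
eef_rot: [-3.139, -0.0, 1.794]
contact_force: [0.1, -2.5, 6.7]
width: -0.002
time_s: 6.27
tool_pos: [565.1, -152.8, 96.2]
eef_rot: [-3.14, -0.001, 1.795]
contact_force: [-0.6, 0.1, 5.9]
width: 0.002
time_s: 6.35
tool_pos: [564.6, -149.5, 96.2]
eef_rot: [-3.139, -0.003, 1.798]
contact_force: [-2.5, -0.3, 5.1]
width: 0.002
time_s: 6.68
tool_pos: [565.1, -149.6, 117.1]
eef_rot: [-3.14, -0.002, 1.798]
contact_force: [-0.2, -0.2, -0.4]
width: 0.001
{'at': [51.1, 425.8], 'score': 0.61}
```

View pics/w7z.png

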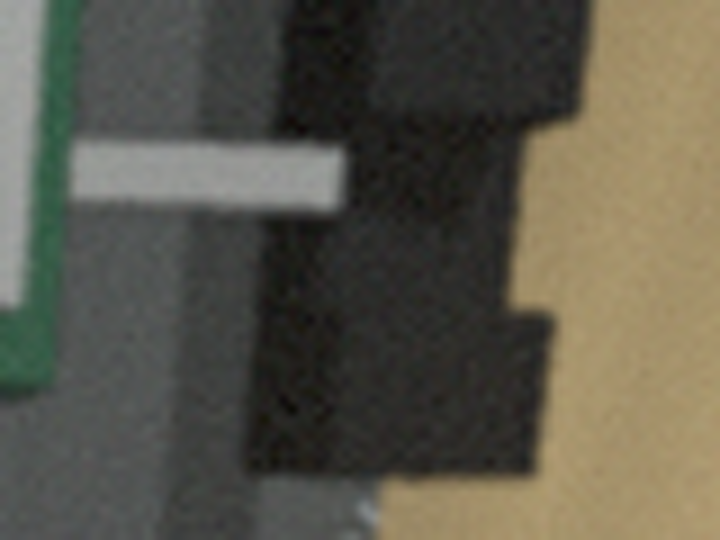

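View pics/w7.png

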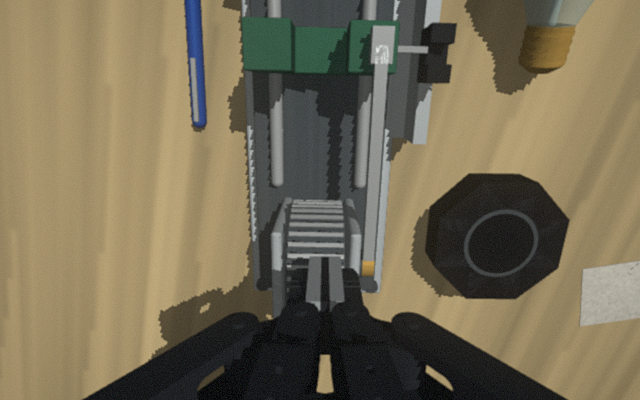

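```bash
python3 - <<'E'
from m import *
w=bot.get_image('wrist')
Z=lambda x,y:[y/9+30,x/9+390]
print('tip',inv(onz(w,Z(345,177),62)),'fin',inv(onz(w,Z(345,210),62)),inv(onz(w,Z(345,143),62)))
for q in [(580,120),(365,113),(553,313),(505,312)]: print(q,inv(onz(w,Z(*q),64)))
E
```

```text
tip [52.5 25.6] fin [52.7 23.9] [52.3 27.4]
(580, 120) [64.6 28.5]
(365, 113) [52.8 28.7]
(553, 313) [64.3 18.5]
(505, 312) [61.6 18.5]
```

```bash
python3 -m creep '[[0.24,-1.4,0,0,0,0,0],[0.24,-1.4,0,0,0,0,0],[0.24,-1.4,-1,0,0,0,0],[0.24,-1.4,-2,0,0,0,0],[0.24,-1.4,-2,0,0,0,0]]'; python3 -m creep '[[0.05,-0.3,0,0,0,0,0],[0.12,-0.6,0,0,0,0,0],[0.2,-0.93,0,0,0,0,0],[0.2,-0.93,0,0,0,0,0],[0.2,-0.93,0,0,0,0,0]]'; python3 -m creep '[[0,0,1,0,0,0,0],[0,0,2,0,0,0,0],[0,0,2,0,0,0,0],[0,0,2,0,0,0,0]]'; python3 - <<'E'
from m import *
w=bot.get_image('wrist');zoom(w,'pics/w8z.png',0,390)
E
```

```text
time_s: 7.25
tool_pos: [567.0, -163.0, 94.5]
eef_rot: [-3.139, -0.003, 1.798]
contact_force: [0.2, 0.2, 9.6]
width: -0.004
time_s: 7.67
tool_pos: [569.0, -172.4, 94.3]
eef_rot: [-3.139, -0.003, 1.797]
contact_force: [-1.3, -1.5, 10.2]
width: 0.003
time_s: 8.0
tool_pos: [569.2, -172.0, 114.6]
eef_rot: [-3.14, -0.003, 1.798]
contact_force: [-0.9, 0.1, 0.3]
width: -0.004
```

View pics/w8z.png

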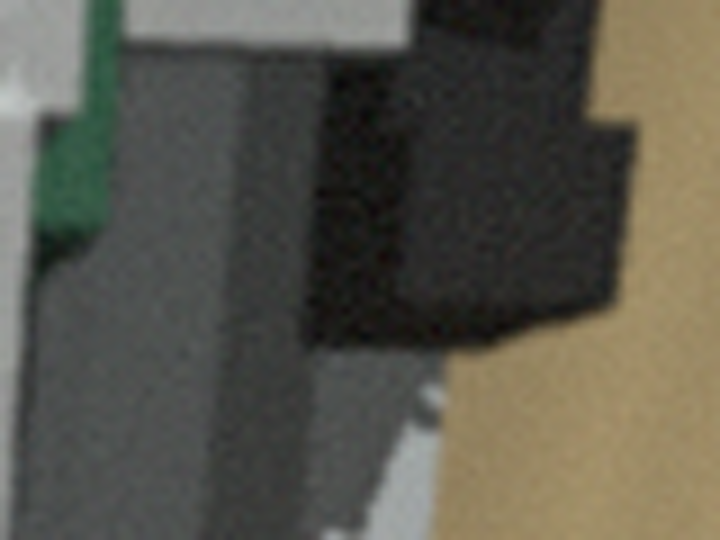

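```bash
python3 -m creep '[[0,0,3,0,0,0,0],[-0.5,2,6,0,0,0,0],[-1,4,8,0,0,0,0],[-1.3,6,9,0,0,0,0],[-1.3,6,9,0,0,0,0]]'; python3 -m creep '[[0,0,0,0,0,0,0],[0,0,0,0,0,0,0],[0,0,0,0,0,0,0],[0,0,0,0,0,0,0]]'; python3 - <<'E'
from m import *
w=bot.get_image('wrist');cv2.imwrite('pics/w9.png',w['pixels'])
for r in bot.spot_point('jaw_pointer',w)[:1]: print(r)
r=list(map(int,r['at'])); print(r[0]-30,r[1]-35); zoom(w,'pics/w9z.png',r[0]-30,r[1]-35)
E
```

```text
time_s: 8.47
tool_pos: [556.6, -107.5, 205.8]
eef_rot: [3.141, -0.005, 1.802]
contact_force: [0.9, -0.0, -0.4]
width: -0.003
time_s: 8.8
tool_pos: [556.2, -108.4, 205.1]
eef_rot: [-3.14, -0.005, 1.801]
contact_force: [-0.3, -0.5, -0.0]
width: 0.0
{'at': [125.2, 388.6], 'score': 0.69}
95 353
```

View pics/w9z.png

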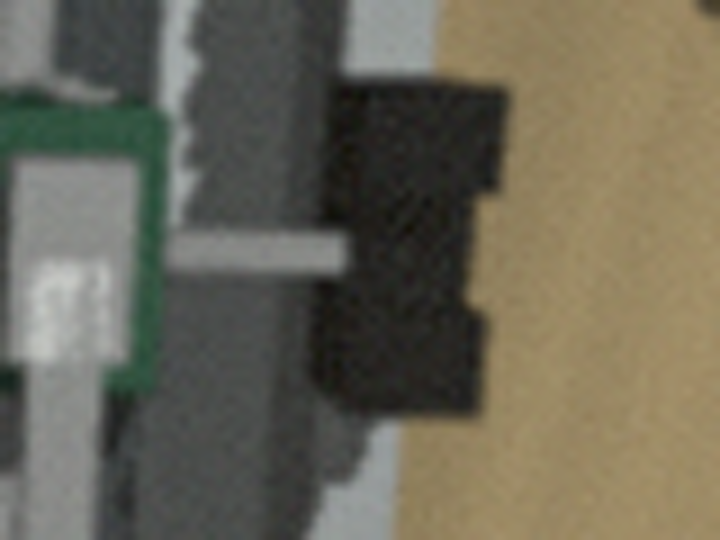

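View pics/w9.png

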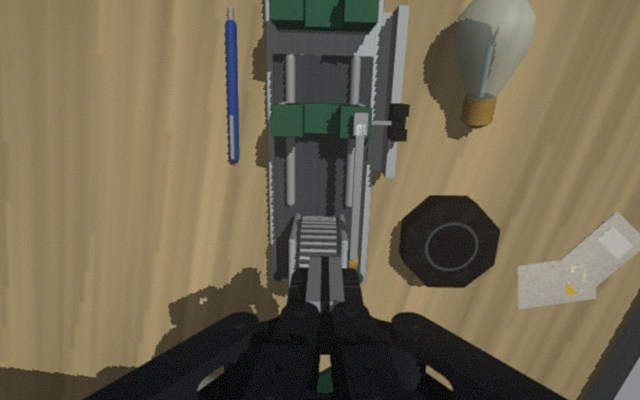

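```bash
python3 - <<'E'
from m import *
w=bot.get_image('wrist')
Z=lambda x,y:[y/9+95,x/9+353]
print('tip',inv(onz(w,Z(347,252),62)),'fin',inv(onz(w,Z(347,275),62)),inv(onz(w,Z(347,230),62)))
for q in [(500,190),(485,312),(505,90),(480,412)]: print(q,inv(onz(w,Z(*q),64)))
s=bot.state();print(s['time_s'],s['tool_pos'],s['contact_force'],s['joint_velocities'].round(3))
E
```

```text
tip [53.5 23.5] fin [53.6 21.6] [53.3 25.4]
(500, 190) [65.8 29.1]
(485, 312) [65.4 18.8]
(505, 90) [65.5 37.3]
(480, 412) [65.6 10.2]
8.95 [ 556.40213553 -108.20720825  205.36126661] [0.51435889 0.26125041 0.32496286] [-0.003 -0.004 -0.002 -0.003 -0.001  0.    -0.003]
```

```bash
python3 - <<'E'
from rig import bot
print(bot.close_job())
E
```

```text
the job is handed in; nothing more can be done
None
```

The jaw pointer now stands inside the gauge rider's notch, and I've handed the job in. I rolled the wheel with the shut fingertips: two forward strokes, which went about 2 mm past, then a short roll back. Pressing force readings ran up to about 7 N on the forward strokes and about 10 N on the roll back.

- **Pointer position:** the last wrist picture puts the pointer at nest y 23.5 mm. The notch runs from 18.8 to 29.1 mm, so its middle is about 23.9 mm and the pointer is about 0.4 mm off centre.
- **Hand clear:** the hand is about 100 mm above the wheel, at rest. The force reading was near zero and the clock was at about 9 s.
- **Other objects:** I gave no moves towards the jaw, the rider or anything else. The last picture shows nothing near the nest disturbed.

**Check that disagreed:** my first nest position was about 8 mm off along the slide, because I took that picture while the arm was still moving. As a result the fingertip ran off the wheel at the end of the first stroke. I corrected the position before the second stroke.

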